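Clamp a turned fitting and hold the loupe at its focus mark

ROBOT

A 6-joint arm with a two-finger parallel gripper is mounted at the origin on the work surface. World frame = base frame: x ahead of the robot, y to its left, z up, the work surface at z = 0. Lengths are in m, angles in rad, forces in N, time in s.
With the tool pointing down it reaches from about 0.35 to 0.775 m from the base axis. Payload 5.5 kg.
Tool frame: the origin (TCP) lies at the very end of the fingers, on their centre line; the grasp point (between the pads) lies 19 mm behind it; z points along the fingers, y is the line along which they close (so a half turn about z gives the same grasp; the last joint's range is limited). The gripper opens to 85 mm and grips with 20 to 120 N. Pads are 22 mm wide; open, the fingers measure 114 mm over their backs; the gripper's body (76 mm by 85 mm) begins 54 mm behind the grasp point. The pads swing forward as they close: fully open they stand 13 mm farther back than shut.
Start: joints at [0.96, 0.313, 0.046, 1.304, 0, 1.431], TCP at [0.261, 0.512, 0.231] pointing down, gripper open.
Joint ranges: [-2.76, 2.76], [-0.86, 1.69], [-1.03, 1.26], [-2.2, 2.34], [-1.47, 1.5], [-3.14, 3.14]. Speed limits (rad/s): [2.57, 2.57, 3.14, 3.14, 3.14, 3.14].

INTERFACE

Orientations are given as a unit quaternion [x, y, z, w].
In Python, from cell import robot gives the robot as it stands. The module is installed in compiled form; this text tells all that it offers.
- The arm moves only by the tool apply_moves, never from a script. Its argument "increments" is text: rows parted by semicolons, each of 6 numbers parted by spaces: the shift along the tool's x, y, z in cm, then the turn, a rotation vector about the tool's x, y, z in rad. A call has 1 to 8 rows; each row shifts and turns the commanded pose from where the row before left it, along the tool's axes as they then stand; what a row does not reach is not made up. A row lasts 1/8 s, in which the tool goes at most 62.5 mm and 10.7 degrees, less where a joint would pass 70% of its speed; a pose out of reach is approached as far as the arm can. A call with a gripper value outside its range is refused whole. "claw" is the finger opening in cm, from 0 to 8.54, set as the call begins (left out, the last holds). The fingers move at their own pace and stop on an object; "newtons" is the grip in N (left out, the last holds). Time passes only in rows, so rows that do not move let the fingers close. It gives the time, the measured TCP pose, the force, the opening and the grip force at its end, in the units of the state.
- robot.observe(): the state, without advancing time (a new reading comes with each control period).
- robot.snapshot(name): name is "side" or "top"; returns the picture (400x640x3 uint8, blue, green, red); there is no depth.
- robot.camera_info(name): a dict with "fx", "fy", "cx", "cy" (pixels), "R" (3x3) and "t" (3): a world point X has camera coordinates R X + t. Camera axes: x right, y down, z forward; pixel columns grow to the right and rows downward; lengths in m; the calibration is good to about 2 mm. A picture is of the moment at which its call begins. camera_info takes no time and is no camera call.
- robot.finish_job(): hands the job in; it is judged then, once.
The state is a dict: "time": time; "joint_pos": joint angles; "qd": joint speeds; "joint_torque": joint torques, N m; "ee_pos": TCP position; "eef_rot": TCP orientation; "force": force on the tool from outside, world axes, zero at the start; "torque": the same for the moment, N m; "grip_width": finger opening in m; "finger_force": force on a finger pad.
Only numpy, scipy, OpenCV 4.12 (cv2) and the standard library are available. Lean on these libraries where they do the work, as an engineer would, in place of code of your own. Each camera call takes 0.05 s, during which the arm holds its last target. There are 200 camera calls.

TASK

First swing the toggle clamp's handle over centre, so that its rubber pad presses the turned steel fitting down in its nest. Then take the loupe from its stand by the handle and hold it level over the fitting, at rest, with the lens centred above the fitting's boss and the mid-thickness of the lens ring at the height of the pointer's tip on the pillar. Finish while still holding it there, touching nothing else with it, the clamp still closed on the fitting; leave the pointer, the bottle, the jar and the wrench where they are.

Things in the scene. Friction and masses are not known exactly. Their poses are not given: they have to be found in the camera images.
- fixture: Fixed inspection fixture; origin on the bench under the nest's centre, z up. Aluminium base x -55 to 145, y -90 to 50, 12 mm thick; nest ring (inner dia. 51, outer 65, top at z 18) round the origin; clamp bracket at x 73 to 123, |y| under 25, up to z 54; pillar at (-37, -54). Nothing tall on the +y side. Local +y points to the robot within 0.45 rad, +x (clamp) to the robot's left.
- clamp (a joint): Toggle clamp hinge, rad: 0 = open (start; handle leaning 0.45 from upright away from the nest, arm raised), about 0.75 = closed (handle leaning 0.3 over towards the nest, pad on the flange), stop 0.83. Bistable spring, 0.25 N m at either end: snaps shut from 0.3 to 0.4 on within 0.5 s and presses with about 4 N. Push the handle's back to fixture -x along its arc, 4 to 8 N.
- clamp_grip (a point): Centre of the free end of the clamp's handle, 85 mm from the hinge axis, which is parallel to fixture y at fixture x 88, z 42 mm. The handle's outer 53 mm is a black rubber grip of diameter 18. Open it lies at fixture (125, 0, 118) mm, closed at about (63, 0, 123) mm.
- clamp_pad: Black rubber pad, diameter 10, 7 mm long, at the end of the steel clamp arm, 70 mm from the hinge; origin at the centre of its pressing face. Closed, it stands on the flange 18 mm from the nest centre (towards fixture +x), face at z 24.
- part: Turned steel fitting, 150 g, loose in the nest on the base plate: flange of diameter 48, 12 mm thick, with a central boss of diameter 14 rising to 24 mm. Origin at the centre of its underside (12 mm above the bench).
- part_top (a point): Centre of the boss's top face, 36 mm above the bench when in the nest; the lens must be centred above it.
- focus_pointer (a joint): Height setting of the pointer collar on the pillar, m: pointer height above the bench = 0.085 + this value (0 to 0.05 at the start). Held by friction; leave it. The steel pillar has diameter 10, its top is 167 mm above the bench.
- focus_tip (a point): Tip of the steel pointer (4 mm thick, at mid-thickness) that points from the pillar towards the nest axis, ending 40 mm short of it. Its height is the focal height for the middle of the lens ring. The black collar that carries it is 24 mm across and 14 mm high, its mid-height level with the pointer, with a small thumb screw on the far side.
- loupe: Hand loupe, about 80 g, lying on its stand: black ring of outer diameter 60 and 14 mm thick with a clear lens, on a straight black handle of 14 x 14 mm section along local -x (local x -42 to -138; a thinner steel neck between). Origin: underside of the lens ring at the lens centre; z up, normal to the lens.
- lens_center (a point): Lens centre, at the mid-thickness of the ring, 7 mm above the loupe's underside.
- loupe_grip (a point): Good point to grip: middle of the handle's section, at the loupe's local x = -75 mm, z = 7 mm; close the fingers sideways (local y). On the stand there is free room of 84 mm under and beside the handle here.
- loupe_stand: Fixed white plastic stand; origin on the bench under the lens centre, handle along local -x. Base plate 190 x 60 x 6 mm; a block under the ring (x -31 to +35) and one under the handle's end (x -117 to -139), both 30 mm high; the latter has lips 6 mm higher at either side of the handle. The loupe's underside rests at z 30.
- amber_bottle: Bystander: amber glass bottle, diameter 60, 120 mm high; origin under its centre.
- jar: Bystander: white plastic jar, diameter 54, 55 mm high; origin under its centre.
- wrench: Bystander: steel wrench, 150 mm long, lying flat along its local x, roughly across the robot's front; origin under its middle.
There are look-alikes about, which are no part of the job. Of the things that look like the loupe_stand, take the one that is nearest to the robot's base at the start. There is more than one size of the loupe; the job needs the smaller.

How it is judged:
By the outcome, as a careful person would: the job done as asked, in the order asked, and still so for the second after the job is handed in, while the arm keeps its last pose, push and grip.
It also fails if it takes over 58 s, if anything falls off the work surface, if the arm or the gripper's body presses on something with over 40 N, if the wrist force passes 120 N, or if a joint passes its speed limit or range.

## Working session

There is one attempt and no reset: what is moved stays moved. The work goes in short steps, Python scripts to look and compute and a tool call to move; the robot and the scene stay as the last step left them, time stands still between calls to the robot, and variables do not carry over. Pictures are saved under pics/ and viewed, at most 10 in all, crops included, and the job is handed in when it is done.

Besides the shell and the picture viewer there is one more tool, called as name(argument=value, ...) on one line, values as JSON. apply_moves: Moves the arm, as the interface text tells. Its arguments: {"type":"object","properties":{"increments":{"type":"string"},"claw":{"type":"number"},"newtons":{"type":"number"}},"required":["increments"]}

```bash
mkdir -p pics
python3 - <<'E'
from cell import robot
import cv2,json
import numpy as np
for n in("side","top"):
    cv2.imwrite(f"pics/{n}0.png",robot.snapshot(n))
    c=robot.camera_info(n); R=np.array(c["R"]);print(n,c["fx"],c["fy"],c["cx"],c["cy"],R.round(3).tolist(),"pos",(-R.T@np.array(c["t"])).round(3))
print(robot.observe())
E
```

```text
side 410.1696612911089 410.1696612911089 311.5810575395933 194.3371260671312 [[0.958, -0.288, 0.001], [-0.197, -0.658, -0.727], [0.21, 0.696, -0.687]] pos [ 0.392 -0.633  0.752]
top 372.1580602758768 372.1580602758768 319.93096959264955 205.33303827909694 [[-0.023, -1.0, 0.01], [-0.997, 0.023, -0.08], [0.079, -0.011, -0.997]] pos [0.503 0.045 0.966]
{'time': 0.1, 'joint_pos': array([ 9.60422265e-01,  3.13953690e-01,  4.50942552e-02,  1.30360461e+00,
       -1.83654111e-05,  1.43121809e+00]), 'qd': array([-0.00094962, -0.00295247,  0.00212315, -0.00240673,  0.00097509,
       -0.00061338]), 'joint_torque': array([ 3.29463452e-03, -4.81726134e+01,  2.99243617e+01,  1.27091078e-02,
        1.30259903e-05,  9.35039566e-06]), 'ee_pos': array([0.26055534, 0.51206492, 0.23048257]), 'eef_rot': array([ 2.33229853e-01,  9.72421277e-01, -7.79281049e-04, -2.96855871e-04]), 'force': array([ 0.37333447, -0.80455996,  0.16647281]), 'torque': array([0.03402745, 0.0128665 , 0.01946778]), 'finger_force': 0.0, 'grip_width': 0.08526292591756301}
```

View pics/top0.png

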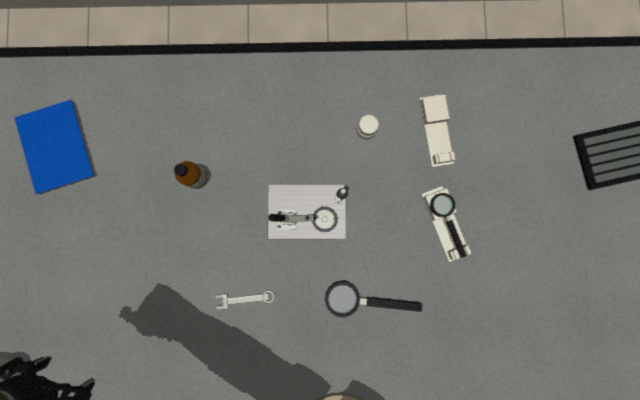

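View pics/side0.png

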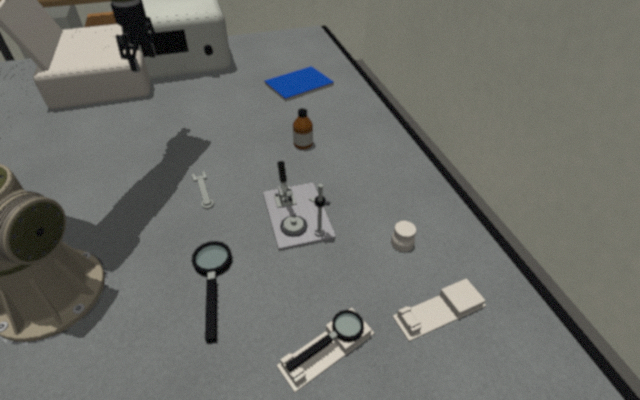

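The top view shows the fixture base at about x 268–346, y 184–239. The clamp grip is near (275,217) and the nest near (325,218). The small loupe lies on the nearer stand, lens at (443,205) and handle end at (463,253). I'll enlarge crops of both views.

Run:
```python
import cv2,numpy as np
t=cv2.imread("pics/top0.png");s=cv2.imread("pics/side0.png")
z=lambda a,x,y,w,h,k:cv2.resize(a[y:y+h,x:x+w],None,fx=k,fy=k,interpolation=cv2.INTER_CUBIC)
# top: two 100x.. crops 
cv2.imwrite("pics/topc.png",np.hstack([z(t,260,175,95,75,5),z(t,418,180,55,75,5)]))
cv2.imwrite("pics/sidec.png",np.hstack([z(s,260,155,80,100,5),z(s,274,305,105,85,5)[:500] if 0 else cv2.copyMakeBorder(z(s,274,305,105,85,3.8),0,500-323,0,1,cv2.BORDER_CONSTANT)]))
print(cv2.imread("pics/topc.png").shape,cv2.imread("pics/sidec.png").shape)
```

```text
(375, 750, 3) (500, 800, 3)
```

View pics/topc.png

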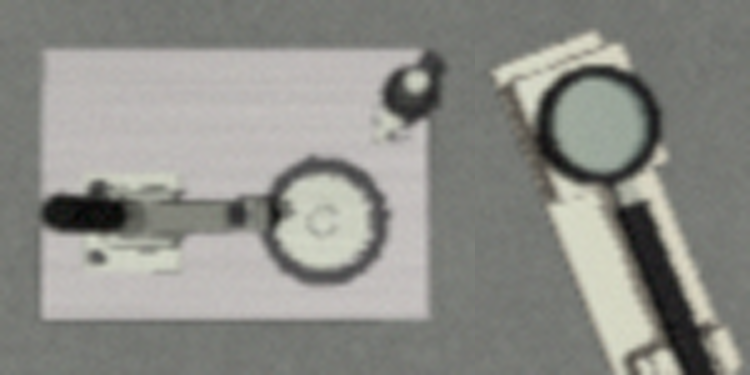

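View pics/sidec.png

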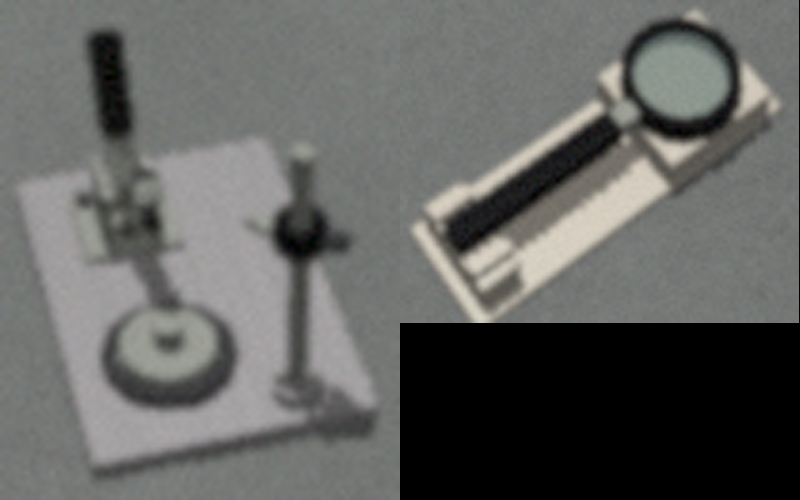

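```bash
cat > h.py <<'E'
from cell import robot
import cv2,numpy as np
from scipy.optimize import least_squares
from scipy.spatial.transform import Rotation as Ro
C={n:robot.camera_info(n) for n in("side","top")}
def proj(n,X):
    c=C[n];p=np.array(c["R"])@X+np.array(c["t"]);return np.array([c["fx"]*p[0]/p[2]+c["cx"],c["fy"]*p[1]/p[2]+c["cy"]])
def px(u,v,x,y,k): return np.array([(u+.5)/k-.5+x,(v+.5)/k-.5+y])
def place(q,l): return np.r_[q[:2]+Ro.from_euler('z',q[2]).as_matrix()[:2,:2]@l[:2],l[2]]
E
cat > fit.py <<'E'
from h import *
T=lambda u,v:("top",px(u,v,260,175,5)); S=lambda u,v:("side",px(u,v,260,155,5))
m=1e-3
fx=[(T(42,49),(145,-90,12)),(T(430,49),(-55,-90,12)),(T(430,320),(-55,50,12)),(T(42,320),(145,50,12)),(T(326,220),(0,0,18)),(T(325,219),(0,0,36)),
(S(18,187),(145,50,12)),(S(265,138),(145,-90,12)),(S(377,405),(-55,-90,12)),(S(95,466),(-55,50,12)),(S(170,336),(0,0,36)),(S(301,150),(-37,-54,167)),(T(415,80),(-37,-54,167)),(S(105,36),(125,0,118)),(T(52,212),(125,0,118))]
def f(q): return np.concatenate([proj(o[0],place(q,np.array(l)*m))-o[1] for o,l in fx])
r=least_squares(f,[.5,.04,np.pi],loss='soft_l1')
# choose sign of yaw: local +y -> -x world
for y0 in (np.pi/2,-np.pi/2):
    r=least_squares(f,[.5,.04,y0],loss='soft_l1');print("fix",r.x.round(4),r.cost);print(f(r.x).reshape(-1,2).round(1).tolist()) if r.cost<60 else 0
    if r.cost<60: q=r.x
a=np.array([-37,-54.]);u=-a/np.linalg.norm(a);tip=-u*40
rh=least_squares(lambda h:proj("side",place(q,np.r_[tip*m,h]))-px(248,220,260,155,5),[.1]);print("h tip",rh.x,rh.fun)
rh=least_squares(lambda h:proj("side",place(q,np.r_[a*m,h]))-px(301,231,260,155,5),[.1]);print("h collar",rh.x,rh.fun)
T=lambda u,v:("top",px(u-475,v,418,180,5)); S=lambda u,v:("side",px(u-400,v,274,305,3.8))
lo=[(T(600,124),(0,0,40)),(T(632,205),(-42,0,44)),(T(695,357),(-106,0,44)),(S(682,78),(0,0,38)),(S(613,130),(-42,0,40)),(S(458,238),(-138,0,39))]
g=lambda q:np.concatenate([proj(o[0],place(q,np.array(l)*m))-o[1] for o,l in lo])
r=least_squares(g,[.53,-.29,1.2]);print("loupe",r.x.round(4),r.cost,g(r.x).reshape(-1,2).round(1).tolist())
for nm,l in(("grip",(-75,0,37)),):print(nm,place(r.x,np.array(l)*m))
for l in((125,0,118),(88,0,42),(0,0,36),(63,0,123),(-37,-54,100)):print(l,place(q,np.array(l)*m).round(4))
E
python3 fit.py
```

```text
fix [0.5439 0.0222 1.5504] 5.5448927764906975
[[0.4, -0.4], [0.3, -0.5], [0.7, -0.3], [-0.1, -0.1], [-0.0, 0.1], [0.3, -0.1], [-1.3, -1.2], [0.1, -0.8], [0.5, -0.4], [-0.8, -0.3], [-0.7, -2.4], [0.0, -0.0], [0.7, 0.0], [-0.7, -0.9], [0.9, -0.1]]
fix [0.5439 0.0222 1.5504] 5.544892776490283
[[0.4, -0.4], [0.3, -0.5], [0.7, -0.3], [-0.1, -0.1], [-0.0, 0.1], [0.3, -0.1], [-1.3, -1.2], [0.1, -0.8], [0.5, -0.4], [-0.8, -0.3], [-0.7, -2.4], [0.0, -0.0], [0.7, 0.0], [-0.7, -0.9], [0.9, -0.1]]
h tip [0.11751625] [-0.58791343  0.00322627]
h collar [0.11873573] [-0.32069651 -0.00637781]
loupe [ 0.5704 -0.2751  0.3448] 28.346367057949895 [[0.8, 0.6], [1.4, -0.1], [-1.2, -6.3], [-1.2, 0.5], [-0.4, -1.3], [-2.7, 1.2]]
grip [ 0.4998621  -0.30047695  0.037     ]
(125, 0, 118) [0.5465 0.1471 0.118 ]
(88, 0, 42) [0.5457 0.1101 0.042 ]
(0, 0, 36) [0.5439 0.0222 0.036 ]
(63, 0, 123) [0.5452 0.0851 0.123 ]
(-37, -54, 100) [ 0.5972 -0.0159  0.1   ]
```

apply_moves(increments="0 0 0 0 0 -0.157; 0 0 0 0 0 -0.157; 0 0 0 0 0 -0.157; -3.2 -3.3 0 0 0 0; -3.2 -3.3 0 0 0 0; -3.2 -3.3 0 0 0 0; -3.2 -3.3 0 0 0 0; -3.2 -3.3 0 0 0 0", claw=0)

```text
time: 1.1
ee_pos: [0.4215, 0.3462, 0.2309]
eef_rot: [-0.0, 1.0, -0.0, -0.0]
force: [0.6, -0.7, 0.3]
grip_width: 0.0001
finger_force: 0.0
```

apply_moves(increments="-4.2 -4.3 0 0 0 0; -4.2 -4.3 0 0 0 0; -4.2 -4.3 0 0 0 0; 0 0 0 0 0 0; 0 0 0 0 0 0")

```text
time: 1.72
ee_pos: [0.5464, 0.2183, 0.2306]
eef_rot: [0.0, 1.0, 0.0, -0.001]
force: [-0.1, 0.6, -0.4]
grip_width: 0.0002
finger_force: 0.0
```

apply_moves(increments="0 0 4.8 0 0 0; 0 0 4.8 0 0 0; 0 0 4.9 0 0 0; 0 -2 0 0 0 0; 0 -1 0 0 0 0; 0 0 0 0 0 0")

```text
time: 2.48
ee_pos: [0.5485, 0.1882, 0.0889]
eef_rot: [0.0, 1.0, 0.0, 0.002]
force: [-0.5, 0.6, 0.9]
grip_width: -0.0001
finger_force: 0.0
```

apply_moves(increments="0 -0.7 0 0 0 0; 0 -0.7 0 0 0 0; 0 -0.7 0 0 0 0; 0 -0.7 0 0 0 0; 0 -0.7 0 0 0 0; 0 0 0 0 0 0")

```text
time: 3.22
ee_pos: [0.5475, 0.1533, 0.0868]
eef_rot: [0.0, 1.0, 0.0, 0.001]
force: [1.7, 3.1, 1.4]
grip_width: 0.0
finger_force: 1.0
```

apply_moves(increments="0 -0.6 0 0 0 0; 0 -0.6 0 0 0 0; 0 -0.6 0 0 0 0; 0 -0.6 0 0 0 0; 0 -0.6 0 0 0 0; 0 0 0 0 0 0; 0 0 0 0 0 0; 0 0 0 0 0 0")

```text
time: 4.22
ee_pos: [0.5467, 0.1236, 0.0859]
eef_rot: [-0.0, 1.0, -0.0, -0.0]
force: [-0.8, -0.1, 0.6]
grip_width: 0.0
finger_force: 0.0
```

```bash
cat > look.py <<'E'
import sys
from h import *
# look.py tag x y w h k (top)  x y w h k (side)
a=sys.argv;o=[]
for n,i in(("top",2),("side",7)):
    im=robot.snapshot(n);cv2.imwrite(f"pics/{n}_{a[1]}.png",im);x,y,w,h=map(int,a[i:i+4]);k=float(a[i+4])
    o.append(cv2.resize(im[y:y+h,x:x+w],None,fx=k,fy=k,interpolation=cv2.INTER_CUBIC))
H=max(c.shape[0] for c in o)
o=np.hstack([cv2.copyMakeBorder(c,0,H-c.shape[0],0,0,cv2.BORDER_CONSTANT) for c in o]);print(o.shape);cv2.imwrite(f"pics/{a[1]}.png",o)
E
python3 look.py clamp 418 180 60 85 6 255 130 90 120 4.8
```

```text
(576, 792, 3)
```

View pics/clamp.png

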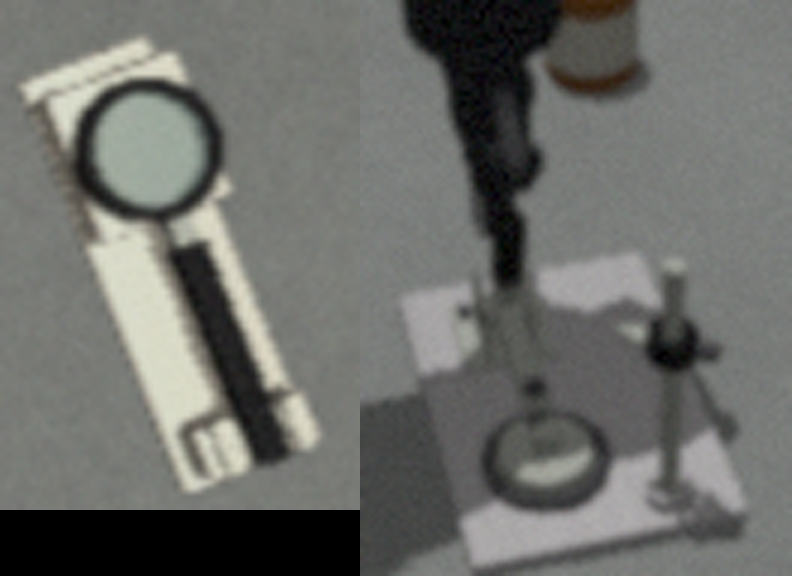

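The clamp snapped over: the push force is gone and the arm is now down by the flange, near (540,430). In the top crop the loupe's ring centre is at (149,149), the handle starts at (192,250) and ends at (272,462). I'll refit the loupe pose.

```bash
cat > fit2.py <<'E'
from h import *
m=1e-3
T=lambda u,v:("top",px(u,v,418,180,6)); S=lambda u,v:("side",px(u-400,v,274,305,3.8))
lo=[(T(149,149),(0,0,41)),(T(192,250),(-42,0,44)),(T(272,462),(-138,0,43)),(S(682,78),(0,0,38)),(S(613,130),(-42,0,40)),(S(456,240),(-138,0,39))]
g=lambda q:np.concatenate([proj(o[0],place(q,np.array(l)*m))-o[1] for o,l in lo])
r=least_squares(g,[.57,-.27,.35]);print("loupe",r.x.round(4),r.cost,g(r.x).reshape(-1,2).round(1).tolist())
print(place(r.x,np.array((-75,0,37))*m).round(4))
E
python3 fit2.py
```

```text
loupe [ 0.5721 -0.2747  0.3386] 6.330365471723835 [[0.9, -0.1], [0.5, -1.3], [1.8, -0.3], [-0.4, 0.0], [0.3, -1.9], [-1.6, -0.2]]
[ 0.5014 -0.2996  0.037 ]
```

apply_moves(increments="0 3 0 0 0 0; 0 3 0 0 0 0; 0 1 -5.5 0 0 0; 0 0 -5.5 0 0 0; 0 0 -5.5 0 0 0; 0 0 0 0 0 0")

```text
time: 5.08
ee_pos: [0.5494, 0.1944, 0.2567]
eef_rot: [-0.0, 1.0, 0.001, 0.005]
force: [0.4, -0.7, -0.7]
grip_width: -0.0001
finger_force: 0.0
```

apply_moves(increments="0.5 -5 0 0 0 0; 0.5 -5 0 0 0 0; 0.5 -5 0 0 0 0; 0.5 -5 0 0 0 0; 0.5 -5 0 0 0 0; 0.5 -5 0 0 0 0; 0.5 -5 0 0 0 0; 0.5 -5 0 0 0 0", claw=8.5)

```text
time: 6.08
ee_pos: [0.5062, -0.2078, 0.25]
eef_rot: [-0.0, 1.0, 0.0, -0.001]
force: [0.2, 0.6, 0.5]
grip_width: 0.0852
finger_force: 0.0
```

apply_moves(increments="0.4 -4.7 0 0 0 0; 0.4 -4.7 0 0 0 0; 0 0 0 0 0 -0.17; 0 0 0 0 0 -0.169; 0 0 4 0 0 0; 0 0 4 0 0 0; 0 0 0 0 0 0; 0 0 0 0 0 0")

```text
time: 7.08
ee_pos: [0.4993, -0.3006, 0.1719]
eef_rot: [-0.169, 0.986, -0.0, 0.0]
force: [1.0, -0.4, 0.6]
grip_width: 0.0849
finger_force: 0.0
```

```bash
python3 look.py pre 260 170 100 75 4.5 230 290 170 110 2; python3 -c "
from h import *
s=robot.observe();print(s['ee_pos'],Ro.from_quat(s['eef_rot']).as_matrix().round(3),s['joint_pos'])"
```

```text
(338, 790, 3)
[ 0.49998154 -0.30119712  0.1731043 ] [[-0.943 -0.333  0.002]
 [-0.333  0.943 -0.002]
 [-0.002 -0.002 -1.   ]] [-6.79747220e-01  3.49554986e-01 -4.61491084e-02  1.17209711e+00
  1.20227087e-04 -1.01897481e+00]
```

View pics/pre.png

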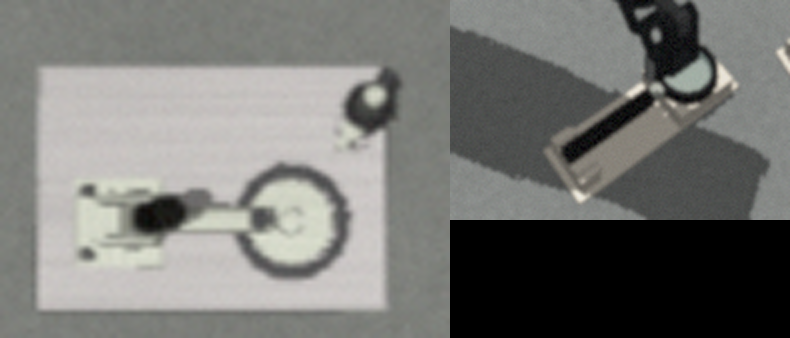

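The clamp is closed, with its pad on the flange beside the boss at about (265,218). Descending to the loupe handle.

apply_moves(increments="-0.2 0.1 3.5 0 0 0; 0 0 3.5 0 0 0; 0 0 3.5 0 0 0; 0 0 2.5 0 0 0; 0 0 1.6 0 0 0; 0 0 0.8 0 0 0; 0 0 0 0 0 0; 0 0 0 0 0 0")

```text
time: 8.18
ee_pos: [0.5013, -0.2994, 0.0183]
eef_rot: [-0.169, 0.986, -0.001, 0.001]
force: [-1.0, 0.1, -0.0]
grip_width: 0.085
finger_force: 0.0
```

apply_moves(increments="0 0 0 0 0 0; 0 0 0 0 0 0; 0 0 0 0 0 0; 0 0 0 0 0 0; 0 0 0 0 0 0; 0 0 0 0 0 0; 0 0 0 0 0 0; 0 0 0 0 0 0", claw=0.5, newtons=60)

```text
time: 9.18
ee_pos: [0.5007, -0.299, 0.0175]
eef_rot: [-0.169, 0.986, -0.0, 0.0]
force: [0.0, -0.3, 3.5]
grip_width: 0.0131
finger_force: 58.8
```

apply_moves(increments="0 0 -0.5 0 0 0; 0 0 -1.5 0 0 0; 0 0 -3 0 0 0; 0 0 -4 0 0 0; 0 0 -4 0 0 0; 0 0 -4 0 0 0; 0 0 -3 0 0 0; 0 0 0 0 0 0")

```text
time: 10.18
ee_pos: [0.5019, -0.2998, 0.221]
eef_rot: [-0.169, 0.986, -0.002, 0.002]
force: [0.3, 1.0, -0.6]
grip_width: 0.013
finger_force: 58.5
```

apply_moves(increments="0 0 0 0 0 0.08; 0 0 0 0 0 0.1; 0 0 0 0 0 0.1; 0 0 0 0 0 0.059; 0.8 2 0 0 0 0; 0.8 3 0 0 0 0; 0.8 3.5 0 0 0 0; 0.8 3.5 0 0 0 0")

```text
time: 11.18
ee_pos: [0.4674, -0.1775, 0.2161]
eef_rot: [0.0, 1.0, 0.001, -0.001]
force: [0.1, -0.1, -0.8]
grip_width: 0.0128
finger_force: 58.5
```

apply_moves(increments="0 3.5 0 0 0 0; 0 3.5 0 0 0 0; 0 3.5 0 0 0 0; 0 3.5 0 0 0 0; 0 3 0 0 0 0; 0 2 0 0 0 0; 0 1 0 0 0 0; 0 0 0 0 0 0")

```text
time: 12.18
ee_pos: [0.4681, 0.0214, 0.2168]
eef_rot: [-0.001, 1.0, 0.0, -0.0]
force: [0.3, -0.1, -0.8]
grip_width: 0.0131
finger_force: 58.5
```

```bash
python3 look.py held 260 170 100 110 4 220 90 140 130 2.8; python3 -c "
from h import *
s=robot.observe();print(s['ee_pos'],Ro.from_quat(s['eef_rot']).as_matrix().round(4),s['grip_width'],s['force'])"
```

```text
(440, 792, 3)
[0.46840142 0.02065394 0.21702173] [[-1.e+00  2.e-04 -4.e-04]
 [ 2.e-04  1.e+00 -2.e-04]
 [ 4.e-04 -2.e-04 -1.e+00]] 0.012984474785706012 [ 0.20551916 -0.40348087 -0.85508374]
```

View pics/held.png

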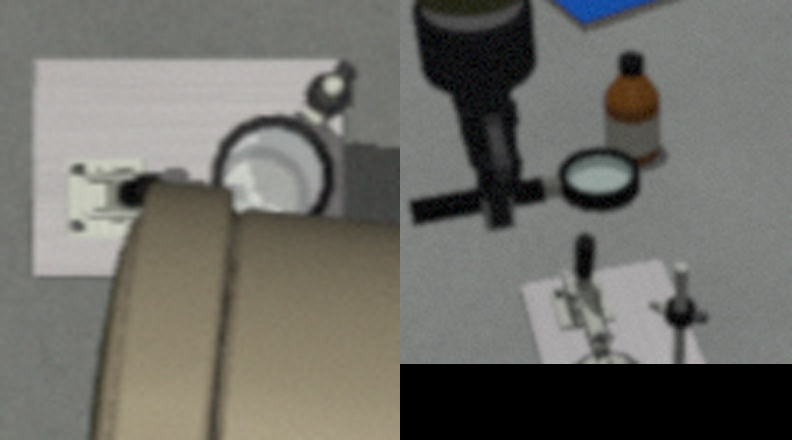

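The loupe is held: the ring centre is at about (274,175) in the top crop and (600,180) in the side crop. I'll check this numerically before lowering.

```bash
cat > tri.py <<'E'
from h import *
def tri(a,b,x0=(.54,.02,.2)):
    r=least_squares(lambda X:np.r_[proj("top",X)-a,proj("side",X)-b],x0);return r.x.round(4),r.fun.round(2)
if __name__=="__main__":
    print(tri(px(274,175.5,260,170,4),px(600-400,179,220,90,2.8)))
    print("expected",proj("top",np.r_[.5434,.0207,.236]),px(274,175.5,260,170,4),proj("side",np.r_[.5434,.0207,.236]),px(200,179,220,90,2.8))
E
python3 tri.py
```

```text
(array([0.5451, 0.0203, 0.2347]), array([ 0.05, -0.3 , -0.31,  0.04]))
expected [328.02195604 214.04118509] [328.125 213.5  ] [289.91531921 153.16187134] [291.10714286 153.60714286]
```

apply_moves(increments="0 0.1 2 0 0 0; 0 0 2 0 0 0; 0 0 2 0 0 0; 0 0 2 0 0 0; 0 0 1.5 0 0 0; 0 0 0.8 0 0 0; 0 0 0 0 0 0; 0 0 0 0 0 0")

```text
time: 13.28
ee_pos: [0.469, 0.022, 0.1149]
eef_rot: [-0.0, 1.0, -0.0, 0.001]
force: [0.2, 0.4, -0.4]
grip_width: 0.0129
finger_force: 58.5
```

```bash
python3 look.py low 290 180 70 60 5.5 270 150 75 95 5.4; python3 -c "
from h import *
s=robot.observe();print(s['ee_pos'],s['time'])"
```

```text
(513, 790, 3)
[0.46911379 0.02210604 0.11499338] 13.375
```

View pics/low.png

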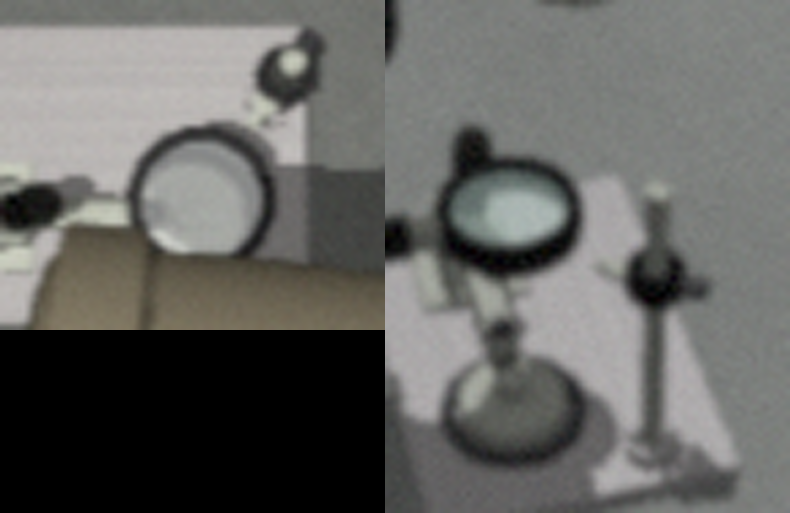

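In the low picture the ring outline in the side crop spans x 440–582, y 156–276, and the collar spans y 247–308. In the top crop the ring spans x 130–275 with its upper edge at 126. The clamp pad rests on the flange. I'll fit projected cylinders to these extents.

```bash
cat > cyl.py <<'E'
from h import *
q=np.array([.5439,.0222,1.5504])
def box(n,c,r,h,tilt=0):
    a=np.linspace(0,2*np.pi,90);P=np.vstack([np.c_[r*np.cos(a),r*np.sin(a),0*a+s*h/2] for s in(-1,1)])
    P=Ro.from_euler('y',tilt).apply(P)+c
    p=np.array([proj(n,x) for x in P]);return np.r_[p.min(0),p.max(0)]
U=lambda n,l:np.r_[px(l[0],l[1],*((290,180,5.5) if n=="top" else (270,150,5.4))),px(l[2],l[3],*((290,180,5.5) if n=="top" else (270,150,5.4)))]
pil=place(q,np.r_[-.037,-.054,0])
so=U("side",(628-385,247,686-385,308))
r=least_squares(lambda h:(box("side",np.r_[pil[:2],h],.012,.014)-so),[.118]);print("collar h",r.x,r.fun.round(2))
s=U("side",(440-385,156,582-385,276));t=U("top",(130,126,275,0))
def f(X):return np.r_[box("side",X[:3],.03,.014,X[3])-s,(box("top",X[:3],.03,.014,X[3])-t)[:3]]
for tl in(0,1):
    r=least_squares(lambda X:f(np.r_[X[:3],X[3]*tl]),[.544,.022,.13,0]);print("ring",r.x.round(4),r.fun.round(2))
# tilt check from earlier high view: handle end centre & ring centre, side
for dz in(-.01,0,.01):print(dz,proj("side",np.r_[.545-.138,.0203,.2347+dz]),px(15,212,220,90,2.8))
E
python3 cyl.py
```

```text
collar h [0.11821233] [-0.57 -0.4  -0.38  0.4 ]
ring [0.5461 0.0212 0.1335 0.    ] [-0.78 -0.26  0.1   0.44 -0.32 -0.71  0.32]
ring [0.5459 0.0212 0.1336 0.0548] [-0.75 -0.15  0.09  0.32 -0.32 -0.69  0.33]
-0.01 [224.08651875 169.78862831] [225.03571429 165.39285714]
0 [223.35294346 165.91499546] [225.03571429 165.39285714]
0.01 [222.60687548 161.97539513] [225.03571429 165.39285714]
```

apply_moves(increments="0.1 0.05 0.4 0 0 0; 0 0 0.5 0 0 0; 0 0 0.4 0 0 0; 0 0 0.28 0 0 0; 0 0 0 0 0 0; 0 0 0 0 0 0; 0 0 0 0 0 0; 0 0 0 0 0 0")

```text
time: 14.38
ee_pos: [0.4676, 0.0226, 0.0986]
eef_rot: [-0.0, 1.0, 0.0, 0.0]
force: [-0.6, 0.2, 0.6]
grip_width: 0.013
finger_force: 58.5
```

```bash
python3 look.py fin 290 180 70 60 5.5 270 150 75 95 5.4; python3 -c "
from h import *
s=robot.observe();print(s['ee_pos'],s['time'],s['force'],s['eef_rot'])"
```

```text
(513, 790, 3)
[0.46756979 0.02261281 0.09857073] 14.475 [ 0.72952939 -0.20024678 -0.80848403] [-8.94093413e-05  9.99999990e-01  2.96886991e-05  1.08745582e-04]
```

View pics/fin.png

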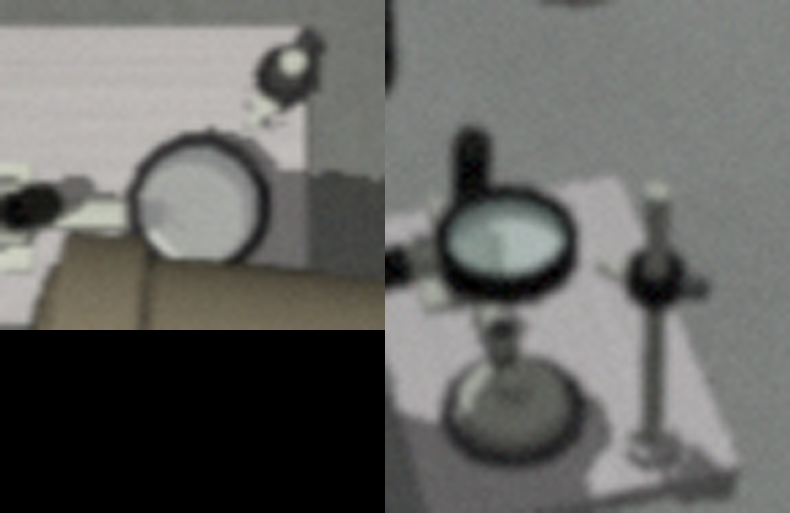

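The side crop shows the ring spanning x 436–577, y 184–305; the top crop shows it at x 128–270 with its upper edge at 132. Nothing touches the loupe. The nest ring in the side crop spans x 443–583, y 354–465, so I'll fit both the same way.

```bash
cat >> cyl.py <<'E'
print("----")
s=U("side",(436-385,184,577-385,305));t=U("top",(128,132,270,0))
r=least_squares(lambda X:f(np.r_[X,0]),[.544,.022,.118]);print("ring",r.x.round(4),r.fun.round(2))
r=least_squares(lambda X:f(np.r_[X,.118,0])[:4],[.544,.022]);print("ring side-only",r.x.round(4),r.fun.round(2))
sn=U("side",(443-385,354,583-385,465))
r=least_squares(lambda X:box("side",np.r_[X,.015],.0325,.006)-sn,[.544,.022]);print("nest side-only",r.x.round(4),r.fun.round(2))
E
python3 cyl.py | sed -n '/----/,$p'
```

```text
----
ring [0.5443 0.0223 0.1169] [-0.53 -0.15  0.2   0.26 -0.35 -0.36  0.32]
ring side-only [0.5445 0.0213] [-0.38 -0.24  0.39  0.2 ]
nest side-only [0.5444 0.0226] [-0.49 -0.53  0.49  0.46]
```

apply_moves(increments="0 0 -0.06 0 0 0; 0 0 0 0 0 0; 0 0 0 0 0 0; 0 0 0 0 0 0; 0 0 0 0 0 0; 0 0 0 0 0 0; 0 0 0 0 0 0; 0 0 0 0 0 0")

```text
time: 15.48
ee_pos: [0.4675, 0.0226, 0.0991]
eef_rot: [-0.0, 1.0, 0.0, 0.0]
force: [-0.1, -0.3, -0.7]
grip_width: 0.0129
finger_force: 58.5
```

```bash
python3 -c "
from cell import robot
print(robot.observe()['ee_pos'],robot.finish_job())"
```

```text
the job is handed in; nothing more can be done
[0.46750324 0.02263703 0.09910348] None
```

Job handed in at about 15.5 s: the clamp is closed on the fitting and the small loupe is held level and at rest over the boss, centred and at pointer height to within about 1 mm by my camera fits; no verdict came back.

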